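# Clamp a spice jar in the one-hand jar clamp and hold it

## Task

Stand the spice jar with the green label upright between the jaws of the jar clamp and let go of it, then pump the clamp's trigger with the fingers, over and over, until the jaw's rubber pad holds the jar against the V jaw with its spring pressed about halfway in (the yellow ring just at the orange jaw's face). Move the jaw with the trigger only, never press the pad fully in (that cracks the glass), leave the other things standing where they are, and finish while still holding the trigger squeezed.

Things in the scene. Friction and masses are not known exactly. Their poses are not given: they have to be found in the camera images.
- green_jar: Spice jar with green label, green contents and red cap, the one to clamp; the two other jars have the same shape. Upright cylinder 106 mm tall, glass 42 mm in diameter, cap (top 21 mm) 45 mm in diameter, 0.11 kg give or take 30 percent; origin at the centre of its underside, z up. It starts standing on the board (18 mm thick).
- brown_jar: Bystander: the like jar with a brown and white label; origin at the centre of its underside.
- black_jar: Bystander: the like jar with a black label; origin at the centre of its underside.
- board: Fixed wooden paddle board, 18 mm thick; its slab spans -107 to 107 mm along its own x and -44 to 172 mm along its own y, its handle points to its -y (towards the robot). The three jars stand on it in a row, about 78 mm apart along its y and up to 45 mm either side of its middle along its x, in any order; origin on its underside.
- mug: Bystander: beige speckled mug, 93 mm tall, behind the clamp; origin at the centre of its underside.
- dial_timer: Bystander: cream kitchen timer, 72 mm wide, 60 mm tall, behind the clamp; origin at the centre of its underside.
- garlic: Bystander: garlic bulb, 56 mm, behind the clamp; origin at the centre of its underside.
- clamp: Jar clamp fixed on the range; wooden base top 14 mm above the range, x = -52 to 238 mm, 100 mm wide. Its x axis runs from the V jaw past the moving jaw to trigger and fixed grip, z up; origin on the range's top below the seat. V jaw, open to +x: x = -47 to -2 mm, top at z = 65 mm. Black housing: x = 127 to 193, top z = 99, 47 wide. Orange grip: x = 201 to 217, top z = 166 mm.
- seat (a point): Point on the base's top where the jar's axis stands when the jar is home in the V jaw; axes as the clamp. A jar set down up to 15 mm to the +x side of it is pushed home by the pad. Below the jaws' tops (65 and 74 mm above the range) the space beside the jar is narrow; grip the jar near its cap.
- jaw: Orange moving jaw, block 25 x 44 x 52 mm along the clamp's x, y, z; origin at the centre of its front face (towards the V jaw), 48 mm above the range, axes as the clamp. Runs along the clamp's x on a toothed bar: 67 to 85 mm from the seat at the start, 25 mm at most forward. It carries the pad. A brake holds it with only 3 N, so if the trigger is let go the pad's spring pushes it back.
- pad (a joint): How far the black round rubber pad (34 mm across) is pressed into the orange jaw on its spring, in m: 0 free, 0.0155 fully in, about 0.008 halfway, where the 2.5 mm yellow ring on its steel stem reaches the jaw's face. Free, the pad's face stands 22 mm ahead of the jaw's front face. Spring: 1.4 N at 0 plus 0.7 N per mm.
- trigger: Orange trigger lever standing on its hinge (its origin, 86 mm above the range, at x = 160 mm of the clamp), z along the lever, y along the hinge. At rest it leans 0.26 rad from upright towards the jaw; pushed it swings 0.52 rad to the clamp's +x, to its stop, and its spring (2 to 4 N at the roller) brings it back. Squeezing the jar takes 5 to 10 N at the roller.
- trigger_push (a point): Front of the black roller (16 mm thick, 44 mm long) across the trigger, 60 mm above its hinge, 144 mm above the range: the place to push, towards the clamp's +x, with shut fingers pointing down between jaw and trigger. It goes 31 mm in a full stroke.
- ratchet (a point): The pawl under the trigger. While the trigger is pushed the jaw goes towards the V jaw 0.43 mm per mm of the roller, about 12 mm a full stroke (after up to 6 mm of slack). On the way back the pawl skips over the teeth, 6 mm apart, and the jaw stays: let it return fully. Once the jar is squeezed, easing the trigger a little lets the jaw come back with it.
Not all that is in view belongs to the job. Leave any blue or turquoise look-alike of the green_jar alone.

How it is judged:
On the way, in this order (a step that is already met when the one before it is completed fails the run):
1. the green-labelled jar stands upright on the clamp's base between the jaws, let go (x of green_jar in the frame of seat between -0.006 and 0.022 m and y of green_jar in the frame of seat between -0.014 and 0.014 m and z of green_jar in the frame of seat below 0.005 m and angle between green_jar's own z axis and vertical below 0.1 rad and contact force between each of the arm, the fingers and green_jar below 0.1 N), for 0.2 s.
2. the jaw has been pumped up until its pad bears on the jar (value of joint pad above 0.002 m and contact force between jaw and green_jar above 1.5 N and contact force between the fingers and trigger above 0.5 N), for 0.1 s.
At the end, for the whole second after the job is handed in: The jar stands upright (within 0.1 rad) on the clamp's base, home in the V jaw (within 7 mm of the seat), squeezed by the pad with 3 to 14 N and the pad pressed in 5 to 11 mm, while the fingers still push the trigger (over 0.5 N) and touch neither jar nor jaw (value of joint pad between 0.005 and 0.011 m and contact force between jaw and green_jar between 3 and 14 N and horizontal distance between green_jar and seat below 0.007 m and z of green_jar in the frame of seat below 0.005 m and angle between green_jar's own z axis and vertical below 0.1 rad and contact force between the fingers and trigger above 0.5 N and contact force between each of the fingers, the arm and green_jar below 0.1 N and contact force between the fingers and jaw below 0.5 N); the arm keeps its last pose, push and grip.
It fails at once if the pad is pressed fully in (over 14.5 mm): the jar is crushed (value of joint pad above 0.0145 m).
It fails at once if the jaw is pushed by hand (over 3 N) (contact force between any of the fingers, the arm and jaw above 3 N).
It fails at once if the green-labelled jar is tipped (over 0.6 rad) (angle between green_jar's own z axis and vertical above 0.6 rad).
It fails at once if a bystander is moved more than 30 mm (distance of any of brown_jar, black_jar, mug, dial_timer, garlic from where it was at the start of the episode above 0.03 m).
It also fails if it takes over 61 s, if anything falls off the work surface, if the arm or the gripper's body presses on something with over 40 N, if the wrist force passes 120 N, or if a joint passes its speed limit or range.

## Robot

A 7-joint arm with a two-finger parallel gripper is mounted at the origin on a cart in front of the work surface, level with it; the furniture and walls round the work are solid. World frame = base frame: x ahead of the robot, y to its left, z up, the work surface at z = 0. Lengths are in m, angles in rad, forces in N, time in s.
With the tool pointing down it reaches from about 0.4 to 0.875 m from the base axis. Payload 19.3 kg.
Tool frame: the origin (TCP) lies midway between the tips of the shut fingers; the grasp point (between the pads) lies 19 mm behind it; z points along the fingers, y is the line along which they close (so a half turn about z gives the same grasp; the last joint's range is limited). The gripper opens to 85 mm and grips with 20 to 120 N. Pads are 22 mm wide; open, the fingers measure 114 mm over their backs; the gripper's body (76 mm by 85 mm) begins 54 mm behind the grasp point. The pads swing forward as they close: fully open they stand 13 mm farther back than shut.
Start: joints at [-1.284, 0.521, -0.036, 1.599, 0.021, 1.021, -0.113], TCP at [0.218, 0.586, 0.231] pointing down, gripper open.
Joint ranges: [-2.91, 2.91], [-0.3, 2.13], [-1.5, 1.42], [0.17, 2.43], [-1.26, 4.41], [0.16, 1.93], [-2.52, 2.52]. Speed limits (rad/s): [1.89, 1.89, 2.39, 2.39, 3.01, 3.01, 3.01].

## Interface

Orientations are given as [roll, pitch, yaw] about the fixed x, y, z axes, in that order (R = Rz(yaw) Ry(pitch) Rx(roll)).
In Python, from workcell import telemetry, grab_frame, calibration, bot, outline_of, landmark_of gives the robot as it stands. The module is installed in compiled form; this text tells all that it offers.
- The arm moves only by the shell command python3 -m inch 'ROWS' [FORCE]. ROWS is JSON, a list of rows, each a list of 7 numbers: the shift along the tool's x, y, z in m, then the turn, a rotation vector about the tool's x, y, z in rad, then the closure, from 0 (fully open) to 1 (shut). A call has 1 to 5 rows; each row shifts and turns the commanded pose from where the row before left it, along the tool's axes as they then stand; what a row does not reach is not made up. A row lasts 1/10 s, in which the tool goes at most 50 mm and 8.59 degrees, less where a joint would pass 70% of its speed; a pose out of reach is approached as far as the arm can. A call is refused whole if a number of a shift passes 0.05 or a number of a turn 0.15, either way. A call with a gripper value outside its range is refused whole. The fingers move at their own pace and stop on an object; FORCE is the grip in N (left out, the last holds). Time passes only in rows, so rows that do not move let the fingers close. It gives the time, the measured TCP pose, the force, the opening and the grip force at its end, in the units of the state.
- telemetry.observe(): the state, without advancing time (a new reading comes with each control period).
- grab_frame(name): name is "scene" or "top" or "wrist"; returns the picture (480x640x3 uint8, red, green, blue); there is no depth.
- calibration(name): a dict with "fovy" (degrees; the focal length in pixels is half the picture's height over the tangent of half this angle, whatever the lens; pixels are square), "cx", "cy" (the principal point, pixels), "dist" ([k1, k2, p1, p2, k3] as OpenCV has them; the pictures are not rectified), "pose" (4x4, takes a point from camera to world coordinates). Camera axes: x right, y down, z forward; pixel columns grow to the right and rows downward; lengths in m; the calibration is good to about 2 mm. A picture is of the moment at which its call begins: read the wrist's pose just before it. calibration takes no time and is no camera call; for the wrist camera it gives the pose at the moment of the call.
- bot.job_done(): hands the job in; it is judged then, once.
Trained networks look in the newest picture that a camera, given by its name, has taken for a name from the list of things; names that differ only in an ending like _2 or _b are one class to them, and where a whole thing is asked for, a point or a joint stands for the part that bears it (a point fixed in the world has none). Each returns a list of dicts, best first, with "score" (0 to 1); they miss things now and then, are a little off and sometimes report something else, mostly with a low value. They report only what shows in the picture. A call takes as long as a camera call. They do not tell look-alikes from the thing itself.
- outline_of(label, camera): "region" (480x640 bool, what is visible of it) and "rect" ([left, top, right, bottom] in pixels, round what is visible of it).
- landmark_of(label, camera): "xy" ([column, row] in pixels: a listed point, or the origin of a listed thing).
The state is a dict: "clock": time; "qpos": joint angles; "qd": joint speeds; "joint_efforts": joint torques, N m; "position": TCP position; "tool_rot": TCP orientation; "force": force on the tool from outside, world axes, zero at the start; "moment": the same for the moment, N m; "grip_width": finger opening in m; "finger_force": force on a finger pad.
Only numpy, scipy, OpenCV 4.12 (cv2) and the standard library are available. Lean on these libraries where they do the work, as an engineer would, in place of code of your own. Each camera call takes 0.05 s, during which the arm holds its last target. There are 200 camera calls.

## Working session

There is one attempt and no reset: what is moved stays moved. The work goes in short steps, Python scripts to look and compute and a shell command to move; the robot and the scene stay as the last step left them, time stands still between calls to the robot, and variables do not carry over. Pictures are saved under pics/ and viewed, at most 10 in all, crops included, and the job is handed in when it is done.

```bash
mkdir -p pics; cat > h.py <<'E'
import numpy as np,cv2
from workcell import telemetry, grab_frame, calibration, bot, outline_of, landmark_of
def ray(cam,xy,c=None):
    c=c or calibration(cam); f=240/np.tan(np.radians(c["fovy"])/2)
    K=np.array([[f,0,c["cx"]],[0,f,c["cy"]],[0,0,1.]])
    u=cv2.undistortPoints(np.array([[xy]],float),K,np.array(c["dist"],float))[0,0]
    P=np.array(c["pose"]); return P[:3,3],P[:3,:3]@np.array([u[0],u[1],1.])
def atz(cam,xy,z,c=None):
    o,d=ray(cam,xy,c); return o+d*(z-o[2])/d[2]
def tri(obs):
    A=np.zeros((3,3));b=np.zeros(3)
    for o,d in obs:
        d=d/np.linalg.norm(d);M=np.eye(3)-np.outer(d,d);A+=M;b+=M@o
    return np.linalg.solve(A,b)
def proj(cam,p,c=None):
    c=c or calibration(cam); f=240/np.tan(np.radians(c["fovy"])/2)
    K=np.array([[f,0,c["cx"]],[0,f,c["cy"]],[0,0,1.]]);T=np.linalg.inv(np.array(c["pose"]))
    r=cv2.Rodrigues(T[:3,:3])[0]
    return cv2.projectPoints(np.array([p],float),r,T[:3,3],K,np.array(c["dist"],float))[0][0,0]
E
python3 - <<'E'
from h import *
np.set_printoptions(precision=4,suppress=True)
print(telemetry.observe())
L={}
for cam in("scene","top"):
    im=grab_frame(cam);cv2.imwrite(f"pics/{cam}0.png",im[:,:,::-1])
    print(cam,np.array(calibration(cam)["pose"])[:3,3])
    for n in["green_jar","brown_jar","black_jar","seat","jaw","trigger","trigger_push","clamp","board"]:
        r=landmark_of(n,cam)
        print(n,[(np.round(x["xy"]),round(x["score"],2)) for x in r[:3]])
        if r:L[n,cam]=ray(cam,r[0]["xy"])
for n in["green_jar","seat","jaw","trigger","trigger_push","clamp","board"]:
    if (n,"scene") in L and (n,"top") in L: print(n,tri([L[n,"scene"],L[n,"top"]]))
E
```

```text
{'clock': 0.0, 'qpos': array([-1.2842,  0.522 , -0.0363,  1.6   ,  0.0212,  1.0211, -0.1128]), 'qd': array([-0.0007, -0.0008, -0.0007, -0.0005,  0.0017,  0.0004, -0.0004]), 'joint_efforts': array([ -0.003 , -92.7084,   1.9789, -36.9932,   0.0178,   0.0082,
        -0.    ]), 'position': array([0.2182, 0.5853, 0.2307]), 'tool_rot': array([-3.1404,  0.0001,  2.7848]), 'force': array([ 0.2341, -0.8518,  0.139 ]), 'moment': array([ 0.0212,  0.0282, -0.0258]), 'finger_force': 0.0, 'grip_width': 0.08561796328364857}
scene [ 0.1232 -1.1012  0.7609]
green_jar [(array([377., 349.]), 0.96), (array([339., 297.]), 0.87), (array([305., 276.]), 0.85)]
brown_jar [(array([338., 350.]), 0.76)]
black_jar [(array([310., 377.]), 0.73)]
seat [(array([244., 291.]), 0.61)]
jaw [(array([228., 266.]), 0.55)]
trigger [(array([204., 238.]), 0.88)]
trigger_push [(array([207., 223.]), 0.85), (array([204., 239.]), 0.39)]
clamp [(array([247., 300.]), 0.64)]
board [(array([306., 370.]), 0.6)]
top [ 0.3107 -0.1036  1.0787]
green_jar [(array([437., 271.]), 0.96), (array([333., 238.]), 0.96), (array([284., 236.]), 0.79)]
brown_jar [(array([420., 297.]), 0.75), (array([251., 304.]), 0.61)]
black_jar [(array([430., 337.]), 0.74)]
seat [(array([284., 305.]), 0.6), (array([280., 306.]), 0.58)]
jaw [(array([251., 302.]), 0.94), (array([419., 295.]), 0.36)]
trigger [(array([198., 303.]), 0.8)]
trigger_push [(array([207., 299.]), 0.54)]
clamp [(array([282., 304.]), 0.59)]
board [(array([413., 331.]), 0.8)]
green_jar [ 0.6083 -0.3081  0.0192]
seat [ 0.4565 -0.0055  0.0211]
jaw [0.4435 0.0589 0.054 ]
trigger [0.4159 0.1543 0.0864]
trigger_push [0.422  0.1272 0.1372]
clamp [ 0.4626  0.0023 -0.0072]
board [ 0.4724 -0.2829  0.0024]
```

View pics/scene0.png

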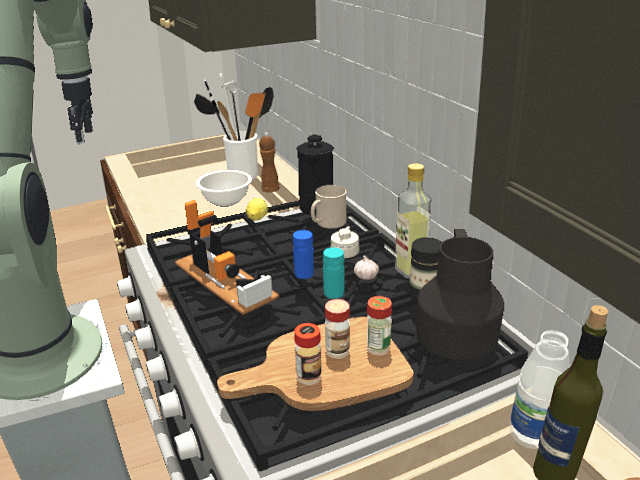

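View pics/top0.png

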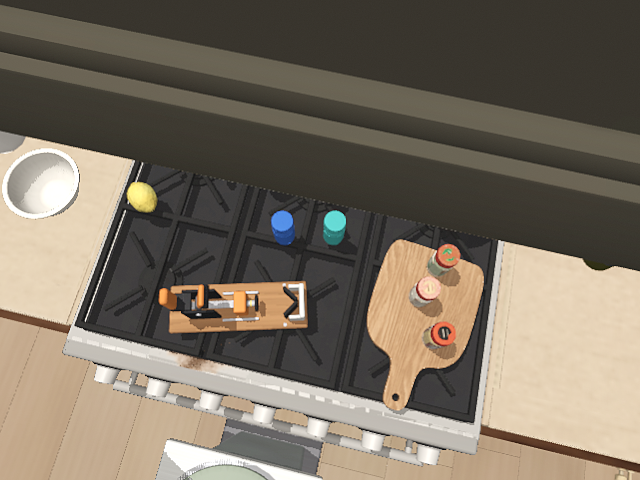

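Scene: three jars on the board. The green-labelled one is the rightmost or rear, at scene (379,325) and top (446,258). The brown/white one is at scene (338,328), top (428,290), and the black one at scene (308,355), top (442,334). The blue and turquoise cylinders (scene (303,255) and (333,273)) are decoys. I'll confirm the green jar in a crop and compute the clamp frame.

```bash
python3 - <<'E'
from h import *
np.set_printoptions(precision=4,suppress=True)
im=cv2.imread("pics/scene0.png");a=im[280:400,280:410]
b=cv2.imread("pics/top0.png")[265:350,150:320]
a=cv2.resize(a,(0,0),fx=4,fy=4,interpolation=2);b=cv2.resize(b,(280*1,140),interpolation=2)
c=np.zeros((480,800,3),np.uint8);c[:,:520]=a;c[:140,520:]=b;cv2.imwrite("pics/crop1.png",c)
# base corners
for p in[(169,333),(307,328),(305,281),(168,286)]: print(p,atz("top",p,.014))
# jar cap tops (z=.124) in top and undersides
for p in[(447,255),(428,287),(443,331)]: print("cap",atz("top",p,.124))
print("gj",atz("top",(437,271),.018),atz("scene",(377,349),.018))
for n,z in(("seat",.014),("jaw",.048),("trigger",.086),("trigger_push",.144)):
  for cam in("scene","top"):
    try:print(n,cam,atz(cam,dict(seat=dict(scene=(244,291),top=(284,305)),jaw=dict(scene=(228,266),top=(251,302)),trigger=dict(scene=(204,238),top=(198,303)),trigger_push=dict(scene=(207,223),top=(207,299)))[n][cam],z))
    except Exception as e:print(e)
E
```

```text
(169, 333) [0.3491 0.2132 0.014 ]
(307, 328) [ 0.4249 -0.064   0.014 ]
(305, 281) [ 0.5211 -0.0365  0.014 ]
(168, 286) [0.4433 0.2461 0.014 ]
cap [ 0.6134 -0.3022  0.124 ]
cap [ 0.5421 -0.2764  0.124 ]
cap [ 0.4659 -0.3176  0.124 ]
gj [ 0.6067 -0.3087  0.018 ] [ 0.6107 -0.3077  0.018 ]
seat scene [0.4565 0.0066 0.014 ]
seat top [ 0.4606 -0.0054  0.014 ]
jaw scene [0.4439 0.0701 0.048 ]
jaw top [0.4463 0.0589 0.048 ]
trigger scene [0.4171 0.1552 0.086 ]
trigger top [0.4154 0.1543 0.086 ]
trigger_push scene [0.4181 0.1126 0.144 ]
trigger_push top [0.4203 0.1251 0.144 ]
```

View pics/crop1.png

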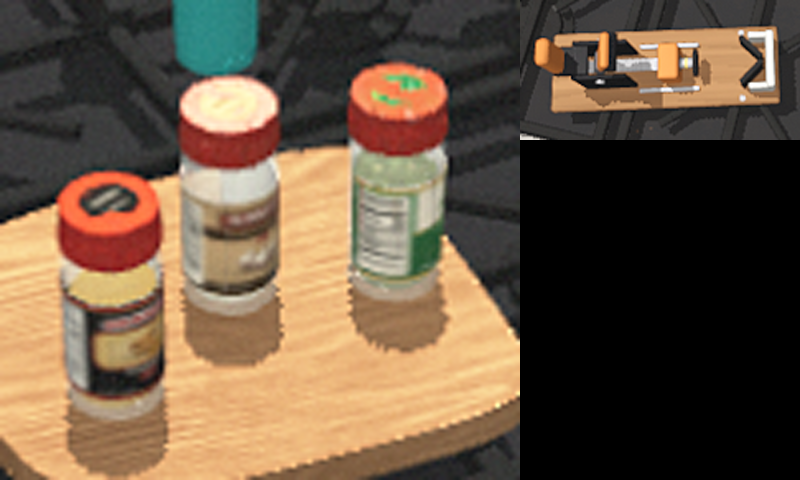

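The crop confirms it: the green jar is the one at crop (398,180), with green herb label and red cap, standing near (0.61,-0.305). The clamp's x axis points about 105° from world x, and the seat is near (0.459,0.0). I'm moving above the jar.

```bash
R='x'
python3 -m inch '[[-0.034,-0.035,-0.007,0,0,0,0],[-0.034,-0.035,-0.007,0,0,0,0],[-0.034,-0.035,-0.007,0,0,0,0],[-0.034,-0.035,-0.007,0,0,0,0],[-0.034,-0.035,-0.007,0,0,0,0]]' 30
python3 -m inch '[[-0.034,-0.035,-0.007,0,0,0,0],[-0.034,-0.035,-0.007,0,0,0,0],[-0.034,-0.035,-0.007,0,0,0,0],[-0.034,-0.035,-0.007,0,0,0,0],[-0.034,-0.035,-0.007,0,0,0,0]]'
python3 -c "
from h import *
print(telemetry.observe()['qpos'])"
```

```text
clock: 1.5
position: [0.317, 0.3604, 0.2667]
tool_rot: [3.141, 0.0, 2.785]
force: [1.2, 0.6, 0.4]
grip_width: 0.0857
finger_force: 0.0
clock: 2.0
position: [0.415, 0.137, 0.3019]
tool_rot: [3.141, 0.0, 2.785]
force: [0.4, 1.1, 0.3]
grip_width: 0.0853
finger_force: 0.0
[-0.6194066   0.13321913  0.18486333  1.98039286 -0.02878155  1.02953131
  0.79274402]
```

```bash
python3 -m inch '[[-0.034,-0.035,0,0,0,0,0],[-0.034,-0.035,0,0,0,0,0],[-0.034,-0.035,0,0,0,0,0],[-0.034,-0.035,0,0,0,0,0],[-0.034,-0.035,0,0,0,0,0]]'
python3 -m inch '[[-0.031,-0.034,0.005,0,0,0,0],[-0.031,-0.034,0.005,0,0,0,0],[-0.031,-0.034,0.005,0,0,0,0],[-0.02,-0.03,0.005,0,0,0,0],[0,0,0,0,0,0,0]]'
python3 - <<'E'
from h import *
np.set_printoptions(precision=4,suppress=True)
print(telemetry.observe()['qpos'],telemetry.observe()['position'])
c=calibration("wrist");im=grab_frame("wrist");cv2.imwrite("pics/w1.png",im[:,:,::-1])
for r in outline_of("green_jar","wrist")[:4]: print(r["score"],r["rect"])
for r in landmark_of("green_jar","wrist")[:4]: print(r["score"],r["xy"],atz("wrist",r["xy"],.018,c))
E
```

```text
clock: 2.5
position: [0.5133, -0.0864, 0.3016]
tool_rot: [3.141, 0.001, 2.785]
force: [1.6, 1.2, -0.1]
grip_width: 0.0856
finger_force: 0.0
clock: 3.0
position: [0.5718, -0.2526, 0.2801]
tool_rot: [-3.139, -0.001, 2.78]
force: [0.4, 0.3, -0.5]
grip_width: 0.085
finger_force: 0.0
[ 0.0629  0.5042  0.388   1.5568 -0.2015  1.1214  1.704 ] [ 0.5718 -0.2526  0.2801]
0.89 [246.8, 229.1, 306.1, 310.1]
0.78 [484.7, 161.1, 592.2, 234.3]
0.56 [581.1, 97.5, 640.0, 152.5]
0.16 [245.2, 149.7, 307.8, 219.5]
0.95 [286.8, 244.3] [ 0.6127 -0.3012  0.018 ]
0.93 [504.3, 179.6] [ 0.6264 -0.0749  0.018 ]
0.7 [606.0, 125.1] [0.6098 0.0253 0.018 ]
```

View pics/w1.png

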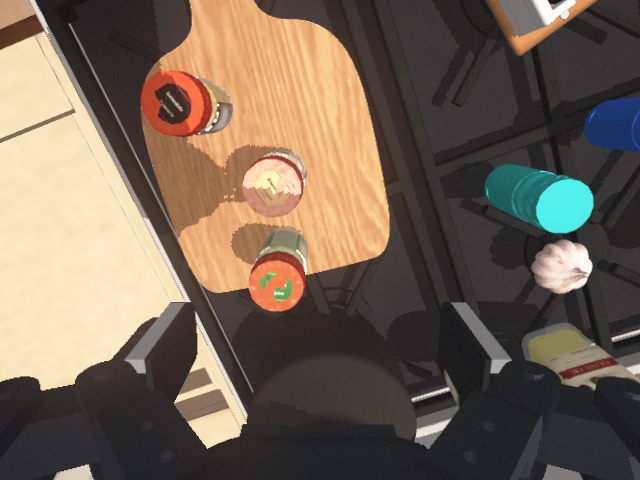

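The wrist view shows the green jar's cap at (277,287), brown at (274,187) and black at (180,103). The pot (dark disc about (330,390)) is beyond the jar, so I'll check its clearance.

```bash
python3 - <<'E'
from h import *
np.set_printoptions(precision=4,suppress=True)
print("cap",atz("wrist",(277,283),.124))
p=telemetry.observe()['position'];print("tcp px",proj("wrist",p))
# pot: scene base centre-ish and extents
print("potL",atz("scene",(418,325),.03),"potR",atz("scene",(502,325),.03),"potbot",atz("scene",(460,355),0.0))
for z in (.05,.1,.15,.2): print(z,"w top",atz("wrist",(330,313),z),"left",atz("wrist",(245,430),z),"right",atz("wrist",(415,430),z))
for z in(.1,.15,.2): print(z,"scene rim L/R",atz("scene",(441,252),z),atz("scene",(492,252),z))
E
```

```text
cap [ 0.6132 -0.2947  0.124 ]
tcp px [313.4294 309.9104]
potL [ 0.7122 -0.2936  0.03  ] potR [ 0.8592 -0.3744  0.03  ] potbot [ 0.7539 -0.3807  0.    ]
0.05 w top [ 0.6885 -0.275   0.05  ] left [ 0.7883 -0.4105  0.05  ] right [ 0.8533 -0.2356  0.05  ]
0.1 w top [ 0.6642 -0.2678  0.1   ] left [ 0.7506 -0.3852  0.1   ] right [ 0.807  -0.2336  0.1   ]
0.15 w top [ 0.6398 -0.2605  0.15  ] left [ 0.713  -0.3599  0.15  ] right [ 0.7607 -0.2317  0.15  ]
0.2 w top [ 0.6155 -0.2533  0.2   ] left [ 0.6753 -0.3346  0.2   ] right [ 0.7143 -0.2297  0.2   ]
0.1 scene rim L/R [ 0.8458 -0.175   0.1   ] [ 0.9438 -0.2276  0.1   ]
0.15 scene rim L/R [ 0.7911 -0.2451  0.15  ] [ 0.8817 -0.2937  0.15  ]
0.2 scene rim L/R [ 0.7364 -0.3151  0.2   ] [ 0.8196 -0.3598  0.2   ]
```

```bash
python3 -m inch '[[0,0,0,0,0,0.125,0],[0,0,0,0,0,0.125,0],[0,0,0,0,0,0.125,0],[0,0,0,0,0,0.125,0],[-0.03,0,0.02,0,0,0,0]]'
python3 -m inch '[[-0.03,0,0.02,0,0,0,0],[0,0,0.04,0,0,0,0],[0,0,0.02,0,0,0,0],[0,0,0,0,0,0,0]]'
python3 - <<'E'
from h import *
np.set_printoptions(precision=4,suppress=True)
s=telemetry.observe();print(s['qpos'],s['position'],s['tool_rot'])
c=calibration("wrist");im=grab_frame("wrist");cv2.imwrite("pics/w2.png",im[:,:,::-1])
o=outline_of("green_jar","wrist")
for r in o[:3]: print(r["score"],r["rect"])
r=landmark_of("green_jar","wrist")[0]; print(r["xy"],atz("wrist",r["xy"],.018,c))
# red-cap top centre by colour inside best region
hsv=cv2.cvtColor(im,cv2.COLOR_RGB2HSV)
m=o[0]["region"]&(hsv[:,:,1]>120)&((hsv[:,:,0]<14)|(hsv[:,:,0]>170))
v,u=np.nonzero(m);print(len(u),u.mean(),v.mean(),atz("wrist",(u.mean(),v.mean()),.12,c))
E
```

```text
clock: 3.65
position: [0.5934, -0.2671, 0.2643]
tool_rot: [3.138, 0.002, 2.284]
force: [1.1, 0.5, 2.2]
grip_width: 0.0857
finger_force: 0.0
clock: 4.05
position: [0.6111, -0.2908, 0.1788]
tool_rot: [-3.14, -0.004, 2.286]
force: [-0.1, -0.1, 0.1]
grip_width: 0.0856
finger_force: 0.0
[ 0.0823  0.7082  0.4559  1.5126 -0.3464  1.006   1.3465] [ 0.6111 -0.2908  0.1788] [-3.1402 -0.0041  2.2863]
0.7 [522.4, 0.0, 637.2, 37.7]
0.57 [263.8, 204.4, 345.7, 319.2]
[307.7, 231.6] [ 0.6139 -0.3045  0.018 ]
0 nan nan [nan nan nan]<stdin>:11: RuntimeWarning: Mean of empty slice.
  ret = ret.dtype.type(ret / rcount)
```

View pics/w2.png

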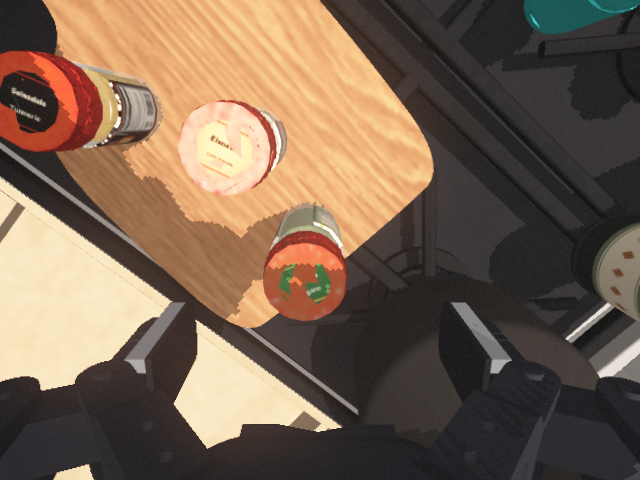

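The cap top is at (305,282), centred between the fingers, with the pot and the brown jar both clear. I'm descending to grip.

```bash
python3 -c "
from h import *
print(atz('wrist',(305,280),.124))"
python3 -m inch '[[-0.008,-0.004,0.03,0,0,0,0],[0,0,0.03,0,0,0,0],[0,0,0.03,0,0,0,0],[0,0,0,0,0,0,0],[0,0,0,0,0,0,0]]' 30
python3 -m inch '[[0,0,0,0,0,0,1],[0,0,0,0,0,0,1],[0,0,0,0,0,0,1],[0,0,0,0,0,0,1],[0,0,0,0,0,0,1]]' 30
python3 -m inch '[[0,0,0,0,0,0,1],[0,0,0,0,0,0,1],[0,0,0,0,0,0,1],[0,0,0,0,0,0,1],[0,0,0,0,0,0,1]]' 30
```

```text
[ 0.6158355  -0.30481249  0.124     ]
clock: 4.7
position: [0.6148, -0.3018, 0.0932]
tool_rot: [3.141, 0.001, 2.285]
force: [0.1, -0.1, 0.7]
grip_width: 0.0853
finger_force: 0.0
clock: 5.2
position: [0.6147, -0.3021, 0.0926]
tool_rot: [3.141, 0.002, 2.285]
force: [-0.4, -0.9, 9.1]
grip_width: 0.0437
finger_force: 29.4
clock: 5.7
position: [0.6147, -0.3021, 0.0926]
tool_rot: [3.141, 0.002, 2.285]
force: [-1.1, 0.4, 8.4]
grip_width: 0.0436
finger_force: 29.4
```

```bash
python3 -m inch '[[0,0,-0.02,0,0,0,1],[0,0,-0.04,0,0,0,1],[0,0,-0.045,0,0,0,1],[0,0,-0.045,0,0,0,1],[0.03,0.004,0,0,0,0,1]]' 30
python3 -m inch '[[0.042,0.007,0,0,0,0,1],[0.042,0.007,0,0,0,0,1],[0.042,0.007,0,0,0,0,1],[0.042,0.007,0,0,0,0,1],[0.042,0.007,0,0,0,0,1]]' 30
python3 -m inch '[[0,0,0,0,0,0.1,1],[0,0,0,0,0,0.148,1],[0,0,0,0,0,0.147,1],[0,0,0,0,0,0.05,1],[0,0,0,0,0,0,1]]' 30
python3 - <<'E'
from h import *
np.set_printoptions(precision=4,suppress=True)
s=telemetry.observe();print(s['qpos'],s['position'],s['tool_rot'])
c=calibration("wrist");im=grab_frame("wrist");cv2.imwrite("pics/w3.png",im[:,:,::-1])
for n,z in(("seat",.014),("jaw",.048),("trigger",.086),("trigger_push",.144),("clamp",0)):
  for r in landmark_of(n,"wrist")[:2]: print(n,round(r["score"],2),np.round(r["xy"]),atz("wrist",r["xy"],z,c))
print(proj("wrist",[.459,0,.014],c),proj("wrist",s["position"]))
E
```

```text
clock: 6.2
position: [0.5996, -0.2801, 0.2476]
tool_rot: [3.138, 0.009, 2.282]
force: [0.2, -0.8, -1.6]
grip_width: 0.0438
finger_force: 31.0
clock: 6.7
position: [0.4853, -0.0934, 0.2416]
tool_rot: [3.141, 0.0, 2.285]
force: [0.6, 0.7, -0.7]
grip_width: 0.0438
finger_force: 30.9
clock: 7.2
position: [0.4864, -0.0946, 0.2416]
tool_rot: [3.141, 0.0, 1.839]
force: [0.6, -1.2, -0.4]
grip_width: 0.0432
finger_force: 30.9
[-0.4154  0.3575  0.631   1.9453 -0.2627  0.9199  0.6145] [ 0.4864 -0.0946  0.2416] [3.1412 0.     1.8391]
seat 0.72 [319.  81.] [0.4607 0.0037 0.014 ]
clamp 0.97 [318.  86.] [0.461  0.0006 0.    ]
[315.6277  85.0897] [317.4274 311.86  ]
```

View pics/w3.png

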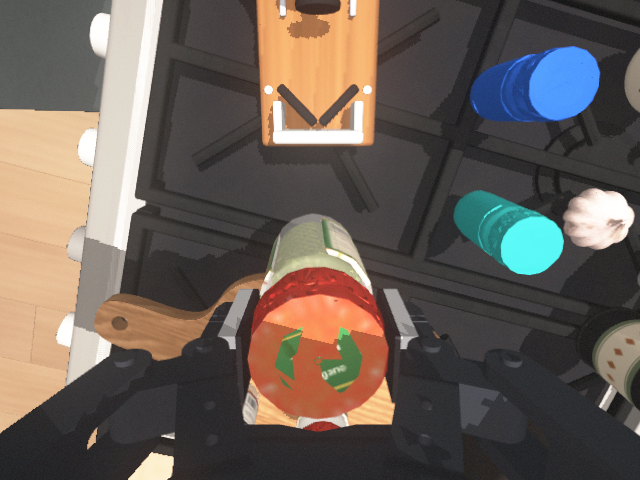

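The clamp is straight ahead and aligned (base centred at column 319, V apex at (317,122)). The seat comes out at about (0.460,0.001). I'm going over it and down.

```bash
python3 -c "
from h import *
print(atz('wrist',(318,342),.273))"
python3 -m inch '[[0.036,0,0,0,0,0,1],[0.036,0,0,0,0,0,1],[0.035,0,0,0,0,0,1],[0,0,0.04,0,0,0,1],[0,0,0.04,0,0,0,1]]' 30
python3 -m inch '[[0,0,0.03,0,0,0,1],[0,0,0.02,0,0,0,1],[0,0,0,0,0,0,1],[0,0,0,0,0,0,1]]' 30
```

```text
[ 0.48507453 -0.08914765  0.273     ]
clock: 8.0
position: [0.4585, 0.0101, 0.161]
tool_rot: [3.139, -0.0, 1.844]
force: [0.8, 0.4, -1.2]
grip_width: 0.044
finger_force: 30.9
clock: 8.4
position: [0.4582, 0.0081, 0.1118]
tool_rot: [-3.141, 0.0, 1.839]
force: [0.6, -0.6, -0.3]
grip_width: 0.0436
finger_force: 30.9
```

```bash
python3 -m inch '[[-0.003,0,0.01,0,0,0,1],[0,0,0.007,0,0,0,1],[0,0,0.003,0,0,0,1],[0,0,0,0,0,0,1]]' 30
python3 - <<'E'
from h import *
for cam in("scene",):
    im=grab_frame(cam);cv2.imwrite("pics/s2.png",cv2.resize(im[200:330,150:320,::-1],(0,0),fx=4,fy=4,interpolation=2))
    r=landmark_of("green_jar",cam)
    print([(x["xy"],x["score"],atz(cam,x["xy"],.014)) for x in r[:3]])
E
```

```text
clock: 8.8
position: [0.4586, 0.0055, 0.0911]
tool_rot: [-3.141, -0.0, 1.84]
force: [0.4, 0.1, -0.8]
grip_width: 0.0439
finger_force: 30.9
[([304.8, 272.3], 0.93, array([0.60836916, 0.01573528, 0.014     ])), ([335.7, 294.1], 0.75, array([ 0.63001706, -0.09786504,  0.014     ])), ([242.4, 292.7], 0.7, array([0.45100283, 0.00175709, 0.014     ]))]
```

View pics/s2.png

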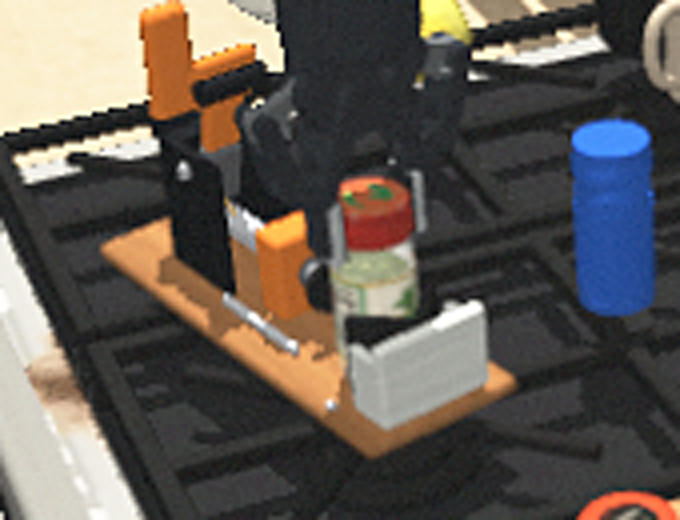

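The jar is between the V jaw and the pad, upright (crop (375,270)). I'm letting go and rising.

```bash
python3 -m inch '[[0,0,0.002,0,0,0,1],[0,0,0,0,0,0,1],[0,0,0,0,0,0,0.4],[0,0,0,0,0,0,0.2],[0,0,0,0,0,0,0]]'
python3 -m inch '[[0,0,0,0,0,0,0],[0,0,0,0,0,0,0],[0,0,0,0,0,0,0],[0,0,-0.02,0,0,0,0],[0,0,-0.04,0,0,0,0]]'
python3 -m inch '[[0,0,-0.045,0,0,0,0],[0,0,-0.045,0,0,0,0],[-0.03,0,0,0,0,0,0],[0,0,0,0,0,0,0]]'
python3 - <<'E'
from h import *
np.set_printoptions(precision=4,suppress=True)
c=calibration("wrist");im=grab_frame("wrist");cv2.imwrite("pics/w4.png",im[:,:,::-1])
print(telemetry.observe()['position'],telemetry.observe()['tool_rot'])
for n,z in(("green_jar",.014),("jaw",.048),("trigger",.086),("trigger_push",.144),("clamp",0)):
  for r in landmark_of(n,"wrist")[:2]: print(n,round(r["score"],2),np.round(r["xy"]),atz("wrist",r["xy"],z,c))
e=np.array([-.265,.964,0])
for k,p in dict(push=[.460,.001,.144]+e*.137,grip=[.460,.001,.166]+e*.201,seat=[.46,.001,.014]).items(): print(k,p,proj("wrist",p,c))
E
```

```text
clock: 9.4
position: [0.4588, 0.0056, 0.0894]
tool_rot: [3.141, 0.0, 1.84]
force: [0.1, 0.2, -0.1]
grip_width: 0.0779
finger_force: 0.0
clock: 9.9
position: [0.4575, 0.0053, 0.1485]
tool_rot: [-3.137, 0.0, 1.84]
force: [0.6, 0.2, 1.6]
grip_width: 0.0856
finger_force: 0.0
clock: 10.3
position: [0.4676, -0.0253, 0.2406]
tool_rot: [3.139, 0.001, 1.838]
force: [-1.1, 0.2, -1.3]
grip_width: 0.0853
finger_force: 0.0
[ 0.4669 -0.0243  0.2397] [3.1406 0.0001 1.8381]
green_jar 0.95 [483. 174.] [0.6066 0.0362 0.014 ]
green_jar 0.83 [466. 281.] [ 0.6289 -0.0646  0.014 ]
jaw 0.88 [318.  82.] [0.443  0.0695 0.048 ]
clamp 0.62 [316.  81.] [0.4402 0.0732 0.    ]
push [0.4237 0.1331 0.144 ] [315.7384 -78.7863]
grip [0.4067 0.1948 0.166 ] [ 315.4007 -306.3536]
seat [0.46, 0.001, 0.014] [316.0944 169.1043]
```

View pics/w4.png

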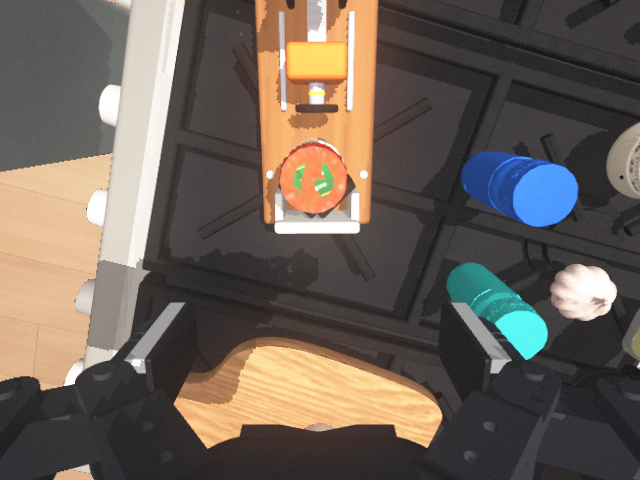

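The jar stands released in the clamp (cap (314,179)), with the pad free at (317,107), the ring at (316,93) and the jaw at (318,60). I'm shutting the fingers and going down ahead of the trigger.

```bash
python3 - <<'E'
from h import *
c=calibration("wrist");S=np.array([.460,.001]);ex=np.array([-.265,.964])
def cx(p,z): q=atz("wrist",p,z,c)[:2]-S; return np.round([q@ex,q@[-.964,-.265]],4)
print("jar cap",cx((314,179),.120),"jaw top front edge",cx((318,79),.074),"rear",cx((318,42),.074),"pad face",cx((317,112),.06), "tcp",np.round((telemetry.observe()['position'][:2]-S)@ex,4))
E
python3 -m inch '[[0.03,0,0,0,0,0,1],[0.04,0,0,0,0,0,1],[0.04,0,0,0,0,0,1],[0.021,0,0,0,0,0,1],[0,0,0,0,0,0,1]]' 30
python3 -m inch '[[0,0,0.03,0,0,0,1],[0,0,0.04,0,0,0,1],[0,0,0.03,0,0,0,1],[0,0,0.016,0,0,0,1],[0,0,0,0,0,0,1]]' 30
python3 - <<'E'
from h import *
np.set_printoptions(precision=4,suppress=True)
S=np.array([.460,.001]);ex=np.array([-.265,.964])
s=telemetry.observe();print((s['position'][:2]-S)@ex,(s['position'][:2]-S)@[-.964,-.265],s['position'],s['qpos'])
for n in("scene","top"):
  im=grab_frame(n);cv2.imwrite(f"pics/{n}3.png",im[:,:,::-1])
a=cv2.resize(cv2.imread("pics/scene3.png")[200:320,160:260],(400,480),interpolation=2)
b=cv2.resize(cv2.imread("pics/top3.png")[250:370,150:250+0*1+0],(400,480),interpolation=2)
cv2.imwrite("pics/st3.png",np.hstack([a,b]))
E
```

```text
jar cap [0.0094 0.0024] jaw top front edge [ 0.0732 -0.    ] rear [0.0968 0.    ] pad face [0.0512 0.0007] tcp -0.0248
clock: 11.1
position: [0.431, 0.1058, 0.2389]
tool_rot: [-3.141, -0.0, 1.844]
force: [-0.4, -1.3, 0.3]
grip_width: 0.0122
finger_force: 0.0
clock: 11.6
position: [0.431, 0.1018, 0.1216]
tool_rot: [-3.138, 0.001, 1.839]
force: [0.3, -0.3, 0.3]
grip_width: 0.0002
finger_force: 0.0
0.10482847028909953 0.0012678295297402415 [0.431  0.1018 0.1216] [-0.7427  0.4677  0.4876  2.1768 -0.3909  0.5844  0.2993]
```

View pics/st3.png

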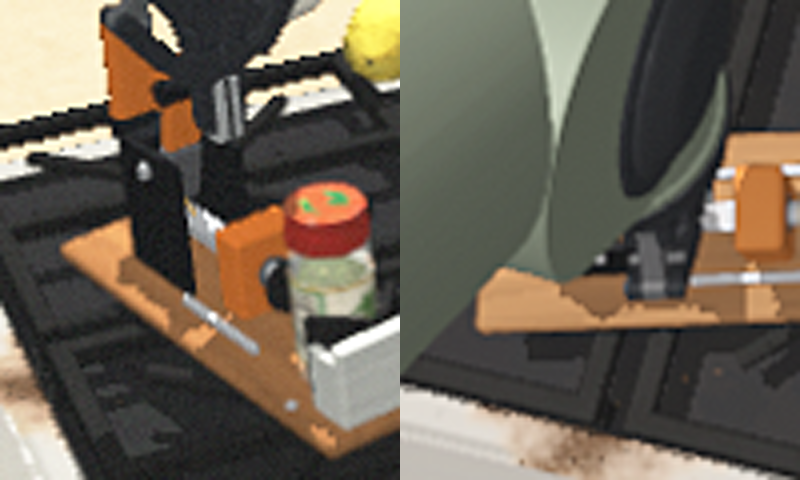

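Fingers hang between jaw and trigger (left crop (225,105)). Both cameras see the jaw (right crop (762,210)), so I'll set up a jaw tracker and start the first stroke.

```bash
cat > trk.py <<'E'
from h import *
np.set_printoptions(precision=4,suppress=True)
S=np.array([.460,.001]);ex=np.array([-.265,.964]);ey=np.array([-.964,-.265])
def seg(im,roi,lo):
    x0,y0,x1,y1=roi;h=cv2.cvtColor(im[y0:y1,x0:x1],cv2.COLOR_RGB2HSV)
    m=((h[:,:,0]>=8)&(h[:,:,0]<=18)&(h[:,:,1]>=lo)&(h[:,:,2]>110)).astype(np.uint8)
    n,l,st,ce=cv2.connectedComponentsWithStats(m)
    k=1+np.argmax(st[1:,4]);return ce[k]+[x0,y0],st[k]+[x0,y0,0,0,0]
def track():
    im=grab_frame("top");c,st=seg(im,(225,280,300,320),195)
    q=atz("top",c,.070)[:2]-S
    im2=grab_frame("scene");c2,s2=seg(im2,(205,250,240,290),195)
    q2=atz("scene",c2,.05)[:2]-S
    s=telemetry.observe();p=s['position'][:2]-S
    print("t",s["clock"],"jaw top",round(q@ex*1e3,1),st,"scene",round(q2@ex*1e3,1),s2,"tcp x %.1f y %.1f"%(p@ex*1e3,p@ey*1e3),"Fx %.1f"%(s['force'][:2]@ex))
if __name__=="__main__": track()
E
python3 trk.py
python3 -m inch '[[0.01,0,0,0,0,0,1],[0.01,0,0,0,0,0,1],[0,0,0,0,0,0,1]]'
python3 -m inch '[[0.008,0,0,0,0,0,1],[0.008,0,0,0,0,0,1],[0,0,0,0,0,0,1]]'
python3 trk.py
python3 -m inch '[[0.005,0,0,0,0,0,1],[0.005,0,0,0,0,0,1],[0,0,0,0,0,0,1]]'
python3 trk.py
```

```text
t 11.8 jaw top 91.0 [234 300   1   7   7] scene 87.8 [214 252  17  27 153] tcp x 105.5 y -0.5 Fx 0.3
clock: 12.1
position: [0.4267, 0.1237, 0.1238]
tool_rot: [3.14, -0.0, 1.841]
force: [1.2, -3.0, 0.6]
grip_width: 0.0001
finger_force: 1.5
clock: 12.4
position: [0.4224, 0.1385, 0.1236]
tool_rot: [3.141, -0.0, 1.841]
force: [1.6, -4.1, 2.6]
grip_width: 0.0
finger_force: 2.0
t 12.5 jaw top 81.0 [239 304   1   1   1] scene 68.0 [217 257  13  24 129] tcp x 141.7 y -0.2 Fx -4.7
clock: 12.8
position: [0.4205, 0.145, 0.1235]
tool_rot: [3.141, 0.003, 1.838]
force: [4.8, -18.6, 5.7]
grip_width: 0.0002
finger_force: 9.7
t 12.9 jaw top 78.9 [240 304   1   3   3] scene 66.7 [217 257  14  24 137] tcp x 149.3 y -0.1 Fx -19.8
```

```bash
python3 -m inch '[[-0.008,0,0,0,0,0,1],[-0.012,0,0,0,0,0,1],[-0.012,0,0,0,0,0,1],[-0.003,0,0,0,0,0,1],[0,0,0,0,0,0,1]]'
python3 - <<'E'
from h import *
for f,pts in(("top3",[(240,296),(240,303),(240,309),(252,297),(260,300),(234,312),(227,300)]),("scene3",[(222,268),(227,265),(218,262),(229,256),(215,285),(225,290)])):
    h=cv2.cvtColor(cv2.imread(f"pics/{f}.png"),cv2.COLOR_BGR2HSV)
    print(f,[(p,h[p[1],p[0]].tolist()) for p in pts])
E
```

```text
clock: 13.4
position: [0.4291, 0.1131, 0.1233]
tool_rot: [-3.142, -0.0, 1.839]
force: [0.5, 0.4, -0.2]
grip_width: 0.0001
finger_force: 0.0
top3 [((240, 296), [13, 173, 195]), ((240, 303), [13, 171, 197]), ((240, 309), [13, 169, 199]), ((252, 297), [15, 127, 186]), ((260, 300), [13, 135, 144]), ((234, 312), [13, 173, 171]), ((227, 300), [90, 6, 124])]
scene3 [((222, 268), [12, 196, 174]), ((227, 265), [104, 25, 110]), ((218, 262), [12, 194, 189]), ((229, 256), [12, 197, 216]), ((215, 285), [14, 143, 143]), ((225, 290), [14, 141, 152])]
```

```bash
sed -i 's/(225,280,300,320),195)/(225,282,300,322),152)/; s/(205,250,240,290),195)/(205,243,245,290),172)/' trk.py
python3 - <<'E'
from trk import *
for f,cam,r,lo,z in(("top3","top",(225,282,300,322),152,.07),("scene3","scene",(205,243,245,290),172,.05)):
    c,st=seg(cv2.imread(f"pics/{f}.png")[:,:,::-1].copy(),r,lo);print(f,c,st,(atz(cam,c,z)[:2]-S)@ex)
track()
E
```

```text
top3 [240.1908 303.2677] [233 291  16  25 325] 0.07857358392142917
scene3 [221.816  264.3497] [214 251  18  29 326] 0.08374842686057173
t 13.5 jaw top 67.2 [239 291  16  25 293] scene 68.8 [217 254  15  28 289] tcp x 117.0 y 0.0 Fx 0.3
```

```bash
python3 -m inch '[[-0.006,0,0,0,0,0,1],[0,0,0,0,0,0,1],[0.009,0,0,0,0,0,1],[0.009,0,0,0,0,0,1],[0.008,0,0,0,0,0,1]]'
python3 -m inch '[[0.007,0,0,0,0,0,1],[0.004,0,0,0,0,0,1],[0,0,0,0,0,0,1]]'
python3 trk.py
python3 -m inch '[[-0.01,0,0,0,0,0,1],[-0.012,0,0,0,0,0,1],[-0.012,0,0,0,0,0,1],[-0.004,0,0,0,0,0,1],[0,0,0,0,0,0,1]]'
python3 - <<'E'
from trk import *
track()
im=cv2.imread
a=cv2.resize(grab_frame("top")[270:340,220:320,::-1],(800,560),interpolation=2);cv2.imwrite("pics/t5.png",a)
E
```

```text
clock: 14.0
position: [0.4238, 0.1334, 0.1235]
tool_rot: [3.141, 0.0, 1.84]
force: [1.6, -6.1, 4.7]
grip_width: 0.0002
finger_force: 3.2
clock: 14.3
position: [0.4208, 0.1441, 0.1234]
tool_rot: [3.141, 0.0, 1.84]
force: [2.6, -4.6, 5.1]
grip_width: 0.0002
finger_force: 2.8
t 14.4 jaw top 54.4 [245 291  15  24 188] scene 53.9 [220 257  13  27 245] tcp x 148.2 y -0.1 Fx -5.4
clock: 14.9
position: [0.431, 0.106, 0.1233]
tool_rot: [-3.142, -0.0, 1.838]
force: [-0.1, 0.2, -0.3]
grip_width: 0.0002
finger_force: 0.0
t 15.0 jaw top 56.4 [244 291  16  24 279] scene 56.3 [220 257  13  27 265] tcp x 109.8 y 0.0 Fx 0.4
```

View pics/t5.png

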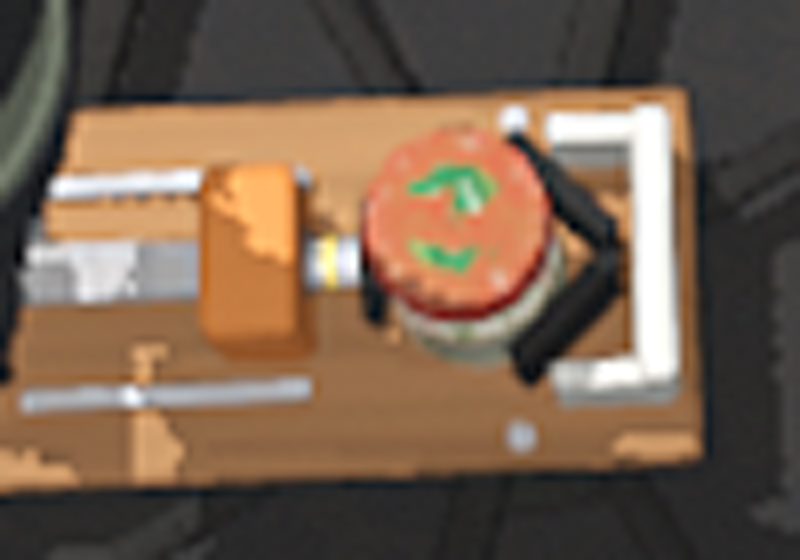

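The pad is about to touch the jar (jaw front at crop column 300, ring at 330, pad at 370, jar close to the V). Third stroke.

```bash
python3 -m inch '[[0.008,0,0,0,0,0,1],[0.008,0,0,0,0,0,1],[0.008,0,0,0,0,0,1],[0.006,0,0,0,0,0,1],[0,0,0,0,0,0,1]]'
python3 trk.py
python3 -m inch '[[0.004,0,0,0,0,0,1],[0.003,0,0,0,0,0,1],[0,0,0,0,0,0,1]]'
python3 - <<'E'
from trk import *
track()
a=cv2.resize(grab_frame("top")[270:340,220:320,::-1],(800,560),interpolation=2);cv2.imwrite("pics/t6.png",a)
E
```

```text
clock: 15.55
position: [0.423, 0.1365, 0.1235]
tool_rot: [3.141, 0.001, 1.841]
force: [2.8, -7.2, 4.2]
grip_width: -0.0
finger_force: 3.8
t 15.65 jaw top 46.1 [249 290  15  25 182] scene 45.4 [222 259  11  27 207] tcp x 140.0 y -0.2 Fx -6.8
clock: 15.95
position: [0.4213, 0.1428, 0.1235]
tool_rot: [3.141, 0.001, 1.84]
force: [2.8, -6.8, 5.9]
grip_width: 0.0001
finger_force: 4.1
t 16.05 jaw top 43.5 [250 290  15  26 161] scene 39.2 [223 262  10  24 174] tcp x 146.8 y -0.2 Fx -8.5
```

```bash
python3 - <<'E'
from trk import *
for f in("t5","t6"):
    im=cv2.resize(cv2.imread(f"pics/{f}.png"),(100,70),interpolation=cv2.INTER_AREA)
    h=cv2.cvtColor(im,cv2.COLOR_BGR2HSV)
    print(f); 
    for r in (296,299,302,304,306): print(r,[tuple(h[r-270,c-220].tolist()) for c in range(242,272,1)])
E
```

```text
t5
296 [(15, 120, 216), (15, 118, 217), (15, 131, 205), (13, 183, 180), (13, 179, 191), (14, 168, 215), (15, 160, 240), (15, 156, 250), (17, 145, 255), (16, 146, 255), (16, 149, 255), (16, 150, 255), (16, 149, 255), (15, 157, 253), (14, 174, 213), (12, 192, 122), (12, 173, 134), (14, 141, 172), (15, 124, 191), (15, 121, 202), (15, 118, 221), (15, 118, 221), (15, 119, 197), (9, 116, 178), (8, 120, 229), (8, 139, 230), (9, 148, 226), (10, 153, 224), (9, 151, 224), (9, 151, 225)]
299 [(14, 121, 200), (15, 117, 200), (14, 128, 193), (13, 184, 182), (13, 178, 195), (13, 173, 198), (13, 171, 195), (13, 173, 192), (14, 169, 213), (15, 155, 250), (16, 146, 255), (16, 147, 255), (16, 149, 255), (15, 157, 253), (13, 175, 216), (11, 156, 111), (9, 61, 83), (11, 95, 113), (19, 135, 163), (21, 140, 188), (17, 85, 176), (13, 61, 189), (12, 61, 166), (5, 143, 164), (8, 141, 232), (9, 141, 232), (9, 144, 227), (9, 149, 226), (11, 146, 220), (14, 138, 213)]
302 [(110, 5, 169), (106, 16, 176), (3, 27, 170), (13, 187, 185), (14, 181, 196), (13, 172, 197), (13, 171, 197), (13, 172, 196), (13, 172, 194),
[... 2910 characters left out ...]
), (16, 149, 255), (16, 150, 255), (16, 149, 255), (16, 150, 255), (15, 162, 252), (13, 181, 208), (8, 84, 121), (104, 28, 120), (102, 34, 76), (179, 96, 74), (5, 164, 168), (8, 139, 228), (10, 121, 232), (11, 134, 226), (10, 138, 225)]
306 [(105, 5, 203), (108, 7, 187), (113, 5, 197), (120, 3, 204), (135, 2, 210), (135, 2, 211), (105, 5, 210), (115, 8, 201), (8, 64, 202), (15, 165, 247), (17, 146, 255), (17, 142, 255), (16, 145, 255), (16, 147, 255), (16, 147, 255), (16, 148, 255), (16, 148, 255), (16, 148, 255), (16, 149, 255), (15, 160, 252), (13, 179, 208), (10, 149, 108), (11, 54, 76), (15, 91, 73), (90, 31, 49), (177, 81, 57), (2, 158, 121), (5, 152, 169), (8, 146, 191), (9, 129, 217)]
```

```bash
python3 - <<'E'
from trk import *
X=lambda c,r,z:np.round([(atz("top",(c,r),z)[:2]-S)@ex*1e3,(atz("top",(c,r),z)[:2]-S)@ey*1e3],1)
print("t5 jaw front",X(256.7,303,.074),"rear",X(244.5,303,.074),"ring",X(260.5,303,.053),"padrear",X(264.6,304,.053),"cap",X(277.3,297,.12))
print("t6 jaw front",X(262.7,303,.074),"rear",X(250.2,303,.074),"padrear",X(265.6,305,.053))
f=[]
for i in range(4):
    im=grab_frame("top");f.append(telemetry.observe()['force'][:2]@ex)
print("F",f)
h=cv2.cvtColor(im,cv2.COLOR_RGB2HSV);m=np.zeros(im.shape[:2],np.uint8)
m[280:315,260:300]=((h[280:315,260:300,1]>100)&((h[280:315,260:300,0]<12)|(h[280:315,260:300,0]>172))&(h[280:315,260:300,2]>150))
v,u=np.nonzero(m);print("cap blob",u.min(),u.max(),v.min(),v.max(),u.mean(),v.mean(),X(u.mean(),v.mean(),.12))
t=cv2.resize(cv2.imread("pics/t5.png"),(100,70),interpolation=cv2.INTER_AREA);ht=cv2.cvtColor(t,cv2.COLOR_BGR2HSV)[10:45,40:80]
mt=(ht[:,:,1]>100)&((ht[:,:,0]<12)|(ht[:,:,0]>172))&(ht[:,:,2]>150);v,u=np.nonzero(mt);print("t5 blob",u.min()+260,u.max()+260,u.mean()+260,v.mean()+280)
r=landmark_of("green_jar","top");print([(x["xy"],x["score"],X(*x["xy"],.014)) for x in r])
cv2.imwrite("pics/now.png",im[:,:,::-1])
E
```

```text
t5 jaw front [45.1  4.6] rear [69.4  3.7] ring [39.5  1.4] padrear [31.2  3.8] cap [0.7 2.2]
t6 jaw front [33.1  5.1] rear [58.   4.2] padrear [29.2  5.9]
F [np.float64(-7.303169158195598), np.float64(-8.290016375608511), np.float64(-6.817880474429152), np.float64(-7.763653419333037)]
cap blob 265 289 286 308 276.2611464968153 297.187898089172 [2.7 2.5]
t5 blob 265 289 276.6711409395973 296.6577181208054
[([282.3, 307.1], 0.96, array([-2.6,  5.4])), ([284.8, 237.3], 0.87, array([ -11. , -148.4])), ([333.6, 235.0], 0.85, array([-118.8, -149.8]))]
```

```bash
cat > edge.py <<'E'
from trk import *
def rear(im):
    S_=cv2.cvtColor(im,cv2.COLOR_RGB2HSV)[:,:,1].astype(float);o=[]
    for r in range(301,307):
        for c in range(228,262):
            a,b=S_[r,c],S_[r,c+1]
            if a<90<=b and S_[r,c+2]>110 and S_[r,c+3]>110: o.append(c+(90-a)/(b-a));break
    e=np.median(o);return round((atz("top",(e,303.5),.074)[:2]-S)@ex*1e3,2)
def now(n=3):
    e=[rear(grab_frame("top")) for _ in range(n)];s=telemetry.observe()
    print("t",s["clock"],"rear",e,"tcp %.1f"%((s['position'][:2]-S)@ex*1e3),"F %.1f"%(s['force'][:2]@ex))
if __name__=="__main__": now()
E
python3 - <<'E'
from edge import *
def cap(im):
    h=cv2.cvtColor(im,cv2.COLOR_RGB2HSV)[275:320,255:300]
    m=(h[:,:,1]>100)&((h[:,:,0]<12)|(h[:,:,0]>172))&(h[:,:,2]>150);v,u=np.nonzero(m);return u.mean()+255,v.mean()+275,u.min()+255,u.max()+255
for f in("top3","now"):
    im=cv2.imread(f"pics/{f}.png")[:,:,::-1].copy();print(f,rear(im),cap(im))
t=np.zeros((480,640,3),np.uint8);t[270:340,220:320]=cv2.resize(cv2.imread("pics/t5.png"),(100,70),interpolation=cv2.INTER_AREA)[:,:,::-1];print("t5",rear(t),cap(t))
E
python3 edge.py
python3 -m inch '[[-0.003,0,0,0,0,0,1],[0,0,0,0,0,0,1]]'
python3 edge.py
python3 -m inch '[[-0.004,0,0,0,0,0,1],[0,0,0,0,0,0,1]]'
python3 edge.py
```

```text
top3 91.57 (np.float64(276.17182130584195), np.float64(296.6701030927835), np.int64(265), np.int64(287))
now 57.7 (np.float64(276.2611464968153), np.float64(297.187898089172), np.int64(265), np.int64(289))
t5 69.64 (np.float64(276.6711409395973), np.float64(296.6577181208054), np.int64(265), np.int64(289))
t 16.5 rear [np.float64(57.7), np.float64(57.7), np.float64(57.7)] tcp 146.8 F -8.2
clock: 16.7
position: [0.4221, 0.1396, 0.1234]
tool_rot: [3.141, 0.001, 1.84]
force: [3.0, -6.0, 1.5]
grip_width: 0.0001
finger_force: 3.6
t 16.85 rear [np.float64(58.53), np.float64(58.53), np.float64(58.54)] tcp 143.8 F -7.1
clock: 17.05
position: [0.4231, 0.1357, 0.1233]
tool_rot: [3.141, 0.001, 1.84]
force: [3.7, -5.7, -2.0]
grip_width: 0.0
finger_force: 3.1
t 17.2 rear [np.float64(59.66), np.float64(59.66), np.float64(59.66)] tcp 139.9 F -6.8
```

```bash
for i in 1; do
python3 -m inch '[[-0.005,0,0,0,0,0,1],[0,0,0,0,0,0,1]]' | grep force
python3 edge.py
python3 -m inch '[[-0.005,0,0,0,0,0,1],[0,0,0,0,0,0,1]]' | grep force
python3 edge.py
python3 -m inch '[[-0.005,0,0,0,0,0,1],[0,0,0,0,0,0,1]]' | grep force
python3 edge.py
done
```

```text
force: [2.1, -4.3, -1.9]
finger_force: 2.5
t 17.55 rear [np.float64(61.66), np.float64(61.66), np.float64(61.66)] tcp 134.6 F -4.8
force: [0.9, -4.5, -2.2]
finger_force: 2.2
t 17.9 rear [np.float64(64.18), np.float64(64.17), np.float64(64.17)] tcp 129.5 F -5.8
force: [0.8, -3.4, -0.8]
finger_force: 1.9
t 18.25 rear [np.float64(66.84), np.float64(66.95), np.float64(66.94)] tcp 124.5 F -5.0
```

```bash
python3 -m inch '[[-0.004,0,0,0,0,0,1],[0,0,0,0,0,0,1]]' | grep force
python3 edge.py
python3 -m inch '[[-0.01,0,0,0,0,0,1],[0,0,0,0,0,0,1]]' | grep force
python3 edge.py
```

```text
force: [0.8, -2.6, 0.2]
finger_force: 1.5
t 18.6 rear [np.float64(67.96), np.float64(67.96), np.float64(67.96)] tcp 120.6 F -5.0
force: [0.6, 0.3, 1.3]
finger_force: 0.0
t 18.95 rear [np.float64(69.39), np.float64(69.39), np.float64(69.4)] tcp 110.8 F 0.3
```

```bash
python3 -m inch '[[0.006,0,0,0,0,0,1],[0.006,0,0,0,0,0,1],[0.004,0,0,0,0,0,1],[0,0,0,0,0,0,1]]' | grep force
python3 edge.py
python3 -m inch '[[0.003,0,0,0,0,0,1],[0,0,0,0,0,0,1]]' | grep force
python3 edge.py
```

```text
force: [2.1, -7.7, 3.6]
finger_force: 3.6
t 19.5 rear [np.float64(65.69), np.float64(65.69), np.float64(65.69)] tcp 126.7 F -6.2
force: [2.1, -8.5, 6.7]
finger_force: 4.2
t 19.85 rear [np.float64(64.21), np.float64(64.22), np.float64(64.23)] tcp 129.5 F -8.3
```

```bash
python3 -m inch '[[0.001,0,0,0,0,0,1],[0,0,0,0,0,0,1],[0,0,0,0,0,0,1]]' | grep force
python3 edge.py
python3 - <<'E'
from trk import *
im=grab_frame("top");h=cv2.cvtColor(im,cv2.COLOR_RGB2HSV)
for r in(301,303,304):print(r,[tuple(h[r,c].tolist()) for c in range(256,268)])
X=lambda cam,p,z:np.round([(atz(cam,p,z)[:2]-S)@ex*1e3,(atz(cam,p,z)[:2]-S)@ey*1e3],1)
print([(round(x["score"],2),X("top",x["xy"],.014)) for x in landmark_of("green_jar","top")])
grab_frame("scene");print([(round(x["score"],2),X("scene",x["xy"],.014)) for x in landmark_of("green_jar","scene")])
for x in outline_of("green_jar","scene")[:4]: print(round(x["score"],2),x["rect"])
E
```

```text
force: [1.7, -8.4, 6.9]
finger_force: 4.3
t 20.3 rear [np.float64(63.64), np.float64(63.65), np.float64(63.64)] tcp 130.4 F -8.4
301 [(16, 150, 255), (16, 151, 255), (14, 164, 243), (12, 181, 190), (22, 161, 127), (24, 117, 176), (24, 6, 198), (115, 6, 248), (98, 14, 224), (3, 168, 111), (6, 144, 215), (9, 128, 236)]
303 [(17, 145, 255), (16, 149, 255), (14, 164, 244), (12, 179, 191), (22, 156, 136), (25, 102, 192), (20, 7, 210), (120, 5, 249), (100, 7, 229), (120, 9, 88), (3, 159, 117), (7, 159, 202)]
304 [(14, 162, 239), (14, 160, 245), (14, 163, 247), (12, 180, 193), (22, 162, 129), (25, 110, 183), (23, 12, 184), (116, 8, 214), (105, 5, 200), (99, 32, 79), (178, 96, 69), (4, 169, 175)]
[(0.94, array([-2.6,  4.1])), (0.84, array([-123.1, -148.5])), (0.81, array([ -12.6, -150. ]))]
[(0.93, array([11.9,  7.4])), (0.89, array([ -29.2, -146.2])), (0.56, array([-134. , -133.2]))]
0.94 [293.8, 230.7, 315.9, 281.4]
0.66 [324.1, 248.1, 344.6, 297.5]
0.61 [228.7, 245.9, 251.8, 288.8]
```

The yellow ring shows directly against the jaw's front face (top columns 260–261, no gap). The pad is therefore about halfway in, with the trigger held, so I'm handing in.

```bash
python3 -c "
from workcell import bot,telemetry
print(bot.job_done())"
```

```text
the job is handed in; nothing more can be done
None
```

I handed the job in with the green-labelled jar standing in the V jaw, the yellow ring at the jaw's face (pad about 8 mm in) and the trigger still squeezed; no verdict came back, and on the third stroke the pad reached an estimated 14 mm, close to the 14.5 mm limit, before I eased off.

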